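# Pack glass blanks in the edge jig and hold its ratchet lever at four clicks

## Task

Lay the cork separator flat on the amber glass blank that is already in the green stacking jig, then set the second amber blank gently (not dropped) on the separator, so that all three lie squarely over one another on the bed between the pusher and the end stop. Only then take the red-knobbed ratchet lever and swing it towards the end stop by exactly four clicks, never a fifth (that would crack the glass), and finish still holding it there: it springs back if let go, and I want to fit the locking pin. Leave everything else on the bench alone.

Things in the scene. Friction and masses are not known exactly. Their poses are not given: they have to be found in the camera images.
- jig: Fixed jig, green base 245 x 110 x 8 mm. Origin: on the bench under the bed's middle; +x along the bed to the end stop, z up. Bed: bar 104 (x) x 36 (y) mm, top at z = 30 mm, narrower than the 60 mm sheets, so fingertips pass beside it. Steel end stop face at x = +60 mm, 50 mm wide, top at z = 60 mm. No side walls. Sheets go in best at x = -2 mm, y = 0, long side along x.
- pusher_face (a point): Middle of the brass pusher's face, 36 mm wide, top 58 mm above the bench; at rest at jig x = -64 mm, so the slot is 124 mm for 110 mm sheets. The lever moves it towards the stop by 10.7 mm per rad, which squares up the stack; at four clicks 2 to 4 mm of slack is left.
- lower_blank: Amber glass blank 110 x 60 x 10 mm (long side x), 0.165 kg, lying loose on the bed. Origin: centre of its underside.
- separator: Cork sheet 110 x 60 x 6 mm (long side x), about 0.04 kg, lying on a wooden bearer 86 mm (along it) x 36 mm, top 20 mm above the bench; it overhangs the bearer by about 12 mm on each long side. Origin: centre of its underside. In place its underside is 40 mm above the bench.
- top_blank: Second amber glass blank, 110 x 60 x 10 mm (long side x), about 0.165 kg, lying on an identical wooden bearer (top 20 mm above the bench). Which of the two bearers is nearer to the robot varies. Origin: centre of its underside. In place its underside is 46 mm above the bench.
- lever (a joint): Lever angle, rad: 0 at rest, growing anticlockwise from above, to 1.30. A spring drives it back (8 N at the knob at rest, 11 N at four clicks); no latch. Clicks (a roller snaps over a tooth) at 0.20, 0.44, 0.68, 0.92 and the forbidden fifth 1.16. Before each the push at the knob rises some 5 N, just past it drops to 4 N under the spring's.
- lever_knob (a point): On the axis of the red upright knob at the lever's end, 70 mm above the bench; the knob, a 22 mm sleeve that spins freely, reaches from 41 to 99 mm. It moves on a circle of 120 mm radius about lever_pivot. At rest the arm points to the jig's -y, leaning 0.436 rad to its -x; at four clicks it leans about 0.6 rad to +x.
- lever_pivot (a point): Point on the lever's vertical axis, 70 mm above the bench; at x = -95 mm, y = 0 of the jig.
- oil_bottle: Bystander: amber jar with brass cap, 56 mm diameter, 95 mm tall, beyond the jig. Origin: centre of its foot.
- paper_cup: Bystander: white cup, 80 mm rim, 105 mm tall, at the far side of the bench. Origin: centre of its foot.
- screwdriver: Bystander: screwdriver lying left of the bearers. Origin: on its underside.
- tape_roll: Bystander: roll of copper foil tape, 90 mm diameter, 20 mm high, lying on the right. Origin: centre of its underside.
- brush: Bystander: paint brush lying left of the bearers. Origin: on its underside.
- green_offcut: Bystander: green glass offcut 130 x 80 x 8 mm, lying on the right. Origin: centre of its underside.
There are look-alikes about, which are no part of the job. Of the things shaped like the separator, the cork one is meant.

How it is judged:
By the outcome, as a careful person would: the job done as asked, in the order asked, and still so for the second after the job is handed in, while the arm keeps its last pose, push and grip.
It also fails if it takes over 67 s, if anything falls off the work surface, if the arm or the gripper's body presses on something with over 40 N, if the wrist force passes 120 N, or if a joint passes its speed limit or range.

## Robot

A 6-joint arm with a two-finger parallel gripper is mounted at the origin on the work surface. World frame = base frame: x ahead of the robot, y to its left, z up, the work surface at z = 0. Lengths are in mm, angles in rad, forces in N, time in s.
With the tool pointing down it reaches from about 325 to 875 mm from the base axis. Payload 4.4 kg.
Tool frame: the origin (TCP) lies on the centre line of the jaws, within the pads' length; the fingertips stand ahead of it and the grasp point (between the pads) lies 6 mm ahead of it (ctrl.tcp_to_tips is the z of the fingertips in the tool frame, in mm); z points along the fingers, y is the direction in which the jaws open and shut (so a half turn about z gives the same grasp; the last joint's range is limited). The gripper opens to 85 mm and grips with 20 to 120 N. Pads are 22 mm wide; open, the fingers measure 114 mm over their backs; the gripper's body (76 mm by 85 mm) begins 54 mm behind the grasp point. The pads swing forward as they close: fully open they stand 13 mm farther back than shut.
Start: joints at [-1.409, 0.207, 1.542, -0, 1.393, -0.15], TCP at [176.929, -547.105, 225.382] pointing down, gripper open.
Joint ranges: [-2.73, 2.73], [-0.86, 2.22], [0.23, 2.46], [-1.11, 4.25], [0.08, 2.63], [-2.82, 2.82]. Speed limits (rad/s): [2.79, 2.79, 3.14, 3.14, 3.14, 3.14].

## Interface

Orientations are given as a 3x3 rotation matrix whose columns are the frame's x, y, z axes.
In Python, from plant import ctrl, sensors, optics gives the robot as it stands. Calls block until the motion is done:
- ctrl.move_ptp(position, orientation): joint-space move of the TCP to a pose.
- ctrl.move_l(position, rot=None, vel=150, threshold=None): straight line of the TCP; rot=None keeps the orientation; vel is the mean speed in mm/s. With threshold (N) it stops when the force on the tool has changed by that much, and returns True; else False.
- ctrl.set_joints(angles): joint-space move.
- ctrl.gripper_to(opening, force=None): finger opening in mm; force is the grip in N (None keeps the last); returns when the fingers have stopped.
- ctrl.hold(seconds).
- ctrl.solve_ik(position, orientation): joint angles nearest the present ones, or None.
- sensors.read_state(): the state.
- optics.grab_frame(name): name is "scene" or "top"; returns (picture, depth): 420x560x3 uint8, red, green, blue; 420x560 float32, mm along the optical axis (not along the pixel's ray), 0 where there is no reading.
- optics.camera_params(name): a dict with "mtx" (3x3 intrinsics, pixels), "k1" (the pictures are not rectified: a ray, as slopes to the right and down, at radius r is drawn at 1 + k1 r^2 times it, then the intrinsics apply), "R" (3x3) and "t" (3): a world point X has camera coordinates R X + t. Camera axes: x right, y down, z forward; pixel columns grow to the right and rows downward; lengths in mm; the calibration is good to about 2 mm. A picture is of the moment at which its call begins. camera_params takes no time and is no camera call.
A pose or a line that the arm cannot do raises ctrl.MotionError and nothing moves.
- ctrl.finish_job(): hands the job in, once; it reports no verdict.
The state is a dict: "t": time; "q": joint angles; "qvel": joint speeds; "tau": joint torques, N m; "eef_pos": TCP position; "eef_rot": TCP orientation; "force": force on the tool from outside, world axes, zero at the start; "wrist_torque": the same for the moment, N m; "grip_width": finger opening in mm.
Only numpy, scipy, OpenCV 4.12 (cv2) and the standard library are available. Lean on these libraries where they do the work, as an engineer would, in place of code of your own. Each camera call takes 0.05 s, during which the arm holds its last target. There are 200 camera calls.

## Working session

There is one attempt and no reset: what is moved stays moved. The work goes in short steps, each a Python script; the robot and the scene stay as the last script left them, time stands still between calls to the robot, and variables do not carry over. Pictures are saved under pics/ and viewed, about 8 in all and at most 12, crops included, and the job is handed in when it is done.

```bash
mkdir -p pics; ls; cat > h.py <<'E'
import numpy as np, cv2
from plant import ctrl, sensors, optics
def grab(n):
    im,d=optics.grab_frame(n); np.savez(f'pics/{n}.npz',im=im,d=d); return im,d
def save(im,f): cv2.imwrite('pics/'+f,cv2.cvtColor(np.ascontiguousarray(im),cv2.COLOR_RGB2BGR))
def ray(n,u,v):
    p=optics.camera_params(n); K=np.array(p['mtx']); k=p['k1']
    a=cv2.undistortPoints(np.array([[[u,v]]],float),K,np.array([k,0,0,0.]))[0,0]
    # iterate exactly
    d=np.array([(u-K[0,2])/K[0,0],(v-K[1,2])/K[1,1]]); s=d.copy()
    for _ in range(50): s=d/(1+k*(s@s))
    return p,np.array([s[0],s[1],1])
def pix2z(n,u,v,z):
    p,r=ray(n,u,v); R=np.array(p['R']);t=np.array(p['t']); c=-R.T@t; w=R.T@r
    return c+w*(z-c[2])/w[2]
def pixd(n,u,v,d):
    p,r=ray(n,u,v); R=np.array(p['R']);t=np.array(p['t']); return R.T@(r*d-t)
def proj(n,X):
    p=optics.camera_params(n);K=np.array(p['mtx']);R=np.array(p['R'])
    return cv2.projectPoints(np.atleast_2d(np.array(X,float)),cv2.Rodrigues(R)[0],np.array(p['t'],float),K,np.array([p['k1'],0,0,0.]))[0][:,0]
E
python3 - <<'E'
from h import *
for n in('scene','top'):
    im,d=grab(n); save(im,n+'0.png'); p=optics.camera_params(n); print(n,p)
print(ctrl.tcp_to_tips, sensors.read_state())
E
```

```text
pics
scene {'mtx': array([[491.69848997,   0.        , 282.98853952],
       [  0.        , 491.69848997, 213.54531021],
       [  0.        ,   0.        ,   1.        ]]), 'k1': 0.0615110069481751, 'R': array([[ 0.63338129,  0.77378055, -0.0095817 ],
       [ 0.49775298, -0.41685595, -0.76057418],
       [-0.5925117 ,  0.47696413, -0.64918033]]), 't': array([-377.57450833, -204.2066003 , 1821.50568624])}
top {'mtx': array([[389.21726782,   0.        , 287.76514468],
       [  0.        , 389.21726782, 206.7835774 ],
       [  0.        ,   0.        ,   1.        ]]), 'k1': -0.03772584791558707, 'R': array([[ 0.01847866, -0.99967948, -0.0173051 ],
       [-0.98452503, -0.01517635, -0.17458563],
       [ 0.17426704,  0.02026341, -0.98448992]]), 't': array([  31.00496516,  568.94423544, 1100.86504694])}
25.0 {'t': 0.1, 'q': array([-1.40848888e+00,  2.07357793e-01,  1.54284000e+00, -7.04736579e-06,
        1.39349564e+00, -1.50506140e-01]), 'qvel': array([ 0.00036909, -0.00051759, -0.00132568,  0.00065795,  0.00170619,
       -0.00014773]), 'tau': array([-5.69930453e-04, -3.84093118e+01, -2.92548072e+01, -3.38252767e-04,
        4.88097474e-03,  3.13046075e-05]), 'eef_pos': array([ 176.81690376, -546.39577756,  224.31511386]), 'eef_rot': array([[ 9.51471161e-01,  3.07737729e-01, -3.46322662e-04],
       [ 3.07737770e-01, -9.51468955e-01,  2.07204742e-03],
       [ 3.08131907e-04, -2.07806993e-03, -9.99997793e-01]]), 'force': array([-0.6724632 , -0.17210946,  0.36641912]), 'wrist_torque': array([-0.00511332, -0.02985499,  0.02247555]), 'grip_width': 85.81087002962569}
```

View pics/top0.png

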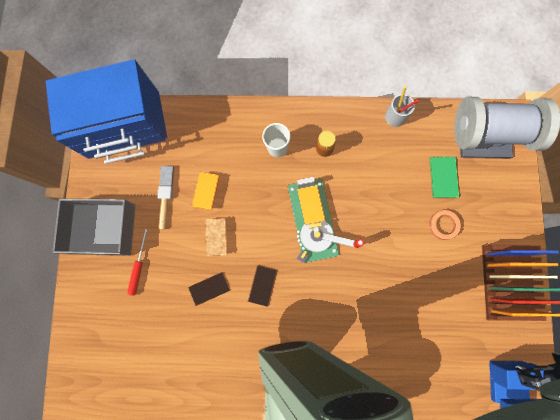

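View pics/scene0.png

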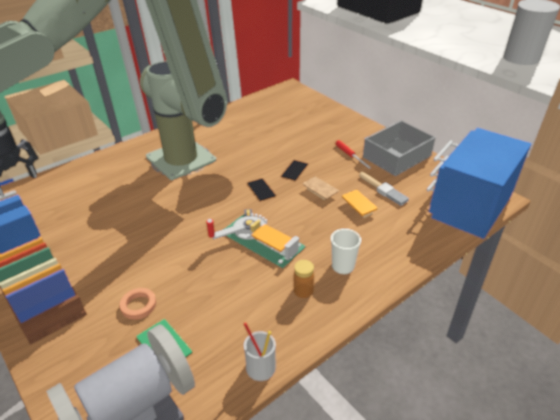

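The top view shows four candidates for the separator or blanks:
- The tan cork sheet is at (216,237), and this is the separator.
- Two black sheets at (209,289) and (262,285) are look-alikes.
- The loose amber sheet is at (207,191), and this is the top blank. The other amber sheet, at (312,206), is in the jig.
- The green sheet at (444,177) is the offcut.

The red knob is at (359,243). Next I'll check this in one close crop.

```bash
python3 - <<'E'
from h import *
f=np.load('pics/top.npz'); im=f['im']; 
save(cv2.resize(im[165:270,180:380],None,fx=4,fy=4,interpolation=cv2.INTER_CUBIC),'crop.png')
hsv=cv2.cvtColor(im,cv2.COLOR_RGB2HSV)
for u,v in [(216,237),(207,191),(312,206),(150,300),(359,243)]: print(u,v,hsv[v,u],f['d'][v,u],pixd('top',u,v,f['d'][v,u]).round(1))
E
```

```text
216 237 [ 16 115 239] 1163.0219 [477.4 254.2  26.6]
207 191 [ 22 188 254] 1185.105 [617.1 288.3  29.6]
312 206 [ 22 189 254] 1160.8134 [573.7 -31.4  40. ]
150 300 [ 14 151 227] 1159.8561 [2.868e+02 4.499e+02 1.000e-01]
359 243 [  9   7 242] 1079.9939 [ 460.5 -160.2   99.4]
```

View pics/crop.png

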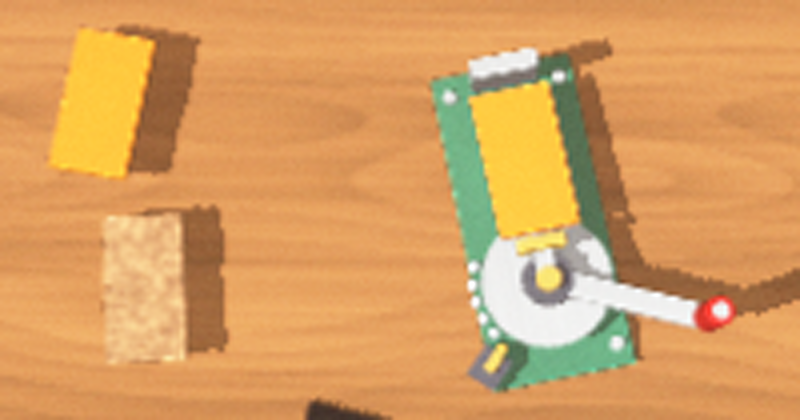

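```bash
cat >> h.py <<'E'
def cloud(n,im,d):
    p=optics.camera_params(n);K=np.array(p['mtx']);R=np.array(p['R']);t=np.array(p['t'])
    v,u=np.mgrid[:420,:560]; s0=np.stack([(u-K[0,2])/K[0,0],(v-K[1,2])/K[1,1]],-1); s=s0.copy()
    for _ in range(30): s=s0/(1+p['k1']*(s**2).sum(-1,keepdims=True))
    X=np.concatenate([s,np.ones(s.shape[:2]+(1,))],-1)*d[...,None]
    return (X-t)@R
def rect(P,m):
    m=cv2.morphologyEx(m.astype(np.uint8),cv2.MORPH_OPEN,np.ones((2,2)))
    k,l,st,_=cv2.connectedComponentsWithStats(m); m=l==1+st[1:,4].argmax()
    Q=P[m]; (c,(w,h),a)=cv2.minAreaRect(Q[:,:2].astype(np.float32)); 
    if w<h: w,h,a=h,w,a+90
    a=(a+90)%180-90
    return np.array(c).round(1),Q[:,:2].mean(0).round(1),round(w,1),round(h,1),round(a,2),Q[:,2].mean().round(1),m.sum()
def analyse(im,d):
    P=cloud('top',im,d); hsv=cv2.cvtColor(im,cv2.COLOR_RGB2HSV); H,S,V=[hsv[...,i].astype(int) for i in range(3)]
    X,Y,Z=P[...,0],P[...,1],P[...,2]
    am=(abs(H-22)<4)&(S>165)
    return dict(P=P,sep=(X>400)&(X<550)&(Y>190)&(Y<310)&(Z>20)&(Z<32),topb=am&(Y>200)&(Y<350)&(X>540)&(Z>20),low=am&(abs(Y+30)<70)&(Z>34)&(Z<44),
      base=(H>60)&(H<90)&(S>80)&(abs(Y+50)<120)&(Z<14)&(X>380)&(X<700),stop=(abs(Z-60)<4)&(X>600)&(X<700)&(abs(Y+30)<60),
      knob=(Z>93)&(abs(Y+160)<30)&(abs(X-460)<40),pivot=(Z>50)&(abs(X-480)<40)&(abs(Y+45)<30),pusher=(Z>54)&(Z<62)&(abs(X-510)<30)&(abs(Y+35)<40))
E
python3 - <<'E'
from h import *
f=np.load('pics/top.npz'); r=analyse(f['im'],f['d'])
for k in list(r)[1:]:
    print(k, rect(r['P'],r[k]) if r[k].sum()>3 else None)
for (u,v,z) in [(548,277,75),(714,313,99)]:
    print(pix2z('top',180+u/4-.5+.125,165+v/4-.5+.125,z))
for cu,cv in [(548,277),(548,265),(505,65),(490,60),(530,55),(540,243)]:
    u=round(180+cu/4-.4);v=round(165+cv/4-.4); print(cu,cv,r['P'][v,u].round(1))
E
```

```text
sep (array([455.6, 149.9]), array([475.2, 251.2]), 294.6, 119.8, 78.59, np.float64(34.4), np.int64(710))
topb (array([529.5, 156.9]), array([615., 291.]), 410.1, 120.1, 57.1, np.float64(34.9), np.int64(649))
low (array([502.9, -28. ]), array([574.7, -30.4]), 273.5, 80.5, -2.13, np.float64(43.2), np.int64(662))
base (array([505.8,   8.2]), array([570.5,  11.6]), 274.3, 37.2, 3.93, np.float64(16.9), np.int64(299))
stop (array([520.7,   9.5]), array([641.1, -13.6]), 303.4, 42.9, -10.97, np.float64(71.4), np.int64(59))
knob (array([ 462.2, -175. ]), array([ 461.8, -168.5]), 35.7, 16.5, -84.37, np.float64(79.4), np.int64(43))
pivot (array([511.2, -42.3]), array([511.9, -39.7]), 33.9, 7.4, -88.53, np.float64(50.2), np.int64(36))
pusher (array([514.2, -44.1]), array([512.9, -41.4]), 33.2, 8.1, -76.71, np.float64(51.1), np.int64(34))
[486.6871503  -43.72143483  75.        ]
[ 460.83713549 -157.87552205   99.        ]
548 277 [489.  -46.2  50. ]
548 265 [497.9 -46.2  49.5]
505 65 [645.4 -12.2  58.7]
490 60 [ 6.479e+02 -3.000e-01  6.020e+01]
530 55 [654.4 -29.9  60.5]
540 243 [514.4 -39.8  57.5]
```

```bash
python3 - <<'E'
s=open('h.py').read()
s=s.replace("""    m=cv2.morphologyEx(m.astype(np.uint8),cv2.MORPH_OPEN,np.ones((2,2)))
    k,l,st,_=cv2.connectedComponentsWithStats(m); m=l==1+st[1:,4].argmax()
""","""    k,l,st,_=cv2.connectedComponentsWithStats(m.astype(np.uint8)); m=np.isin(l,[i for i in range(1,k) if st[i,4]>=5])
""")
open('h.py','w').write(s)
E
python3 - <<'E'
from h import *
f=np.load('pics/top.npz'); r=analyse(f['im'],f['d'])
for k in list(r)[1:]: print(k, rect(r['P'],r[k]))
E
```

```text
sep (array([479.7, 256.2]), array([479.1, 256.2]), 110.6, 58.8, 3.25, np.float64(25.0), np.int64(714))
topb (array([619.7, 296.2]), array([619.4, 295.7]), 109.1, 58.7, -9.61, np.float64(29.0), np.int64(649))
low (array([578.7, -27.3]), array([578.3, -27.4]), 106.8, 57.9, 12.9, np.float64(39.0), np.int64(672))
base (array([535.7, -31.1]), array([517.1, -19.7]), 246.0, 97.5, 17.52, np.float64(7.1), np.int64(524))
stop (array([647.9,  -9.9]), array([647.6, -10.1]), 48.8, 14.5, -78.01, np.float64(59.6), np.int64(72))
knob (array([ 463.6, -161.9]), array([ 463.1, -162.1]), 19.8, 17.2, 89.05, np.float64(98.0), np.int64(45))
pivot (array([514.4, -39.5]), array([514.1, -37.5]), 35.8, 8.9, -83.21, np.float64(57.0), np.int64(38))
pusher (array([515.3, -39.1]), array([515.1, -38.6]), 35.9, 9.4, -78.49, np.float64(57.2), np.int64(39))
```

```bash
cat >> h.py <<'E'
YAW=np.deg2rad(12.2); O=np.array([582.2,-24.3])
def rot(psi): c,s=np.cos(psi),np.sin(psi); return np.array([[c,s,0],[s,-c,0],[0,0,-1.]])
def J(x,y): c,s=np.cos(YAW),np.sin(YAW); return O+np.array([c*x-s*y,s*x+c*y])
def P3(xy,z): return np.array([xy[0],xy[1],z])
def st(tag=''):
    s=sensors.read_state(); print(tag,round(s['t'],2),s['eef_pos'].round(1),'F',s['force'].round(1),'g',round(s['grip_width'],1)); return s
E
python3 - <<'E'
from h import *
c=[pix2z('top',180+u/4-.4,165+v/4-.4,8)[:2] for u,v in [(432,82),(570,55),(637,362),(500,390)]]
print(np.round(c,1)); 
for a,b in [(3,0),(2,1)]: e=c[b]-c[a]; print(np.degrees(np.arctan2(e[1],e[0])),np.hypot(*e))
print('base mid',np.mean(c,0))
p=J(-3,0)
for z in (150,46): print(ctrl.solve_ik(P3(p,z),rot(YAW)))
ctrl.move_ptp(P3(p,120),rot(YAW)); st('above')
print(ctrl.tcp_to_tips)
print(ctrl.move_l(P3(p,48),vel=150,threshold=8)); st('down')
im,d=grab('top'); save(cv2.resize(im[165:270,230:380],None,fx=5,fy=5,interpolation=cv2.INTER_CUBIC),'sq.png')
E
```

```text
[[ 644.1   43.3]
 [ 667.1  -63.4]
 [ 431.1 -114.4]
 [ 408.5  -12. ]]
13.203837314652635 241.9629053697755
12.182674788968548 241.50459835940717
base mid [537.68265103 -36.63118868]
[-1.92241496e-01  2.87624514e-01  1.60458542e+00 -4.44089210e-16
  1.24938272e+00  1.16562466e+00]
[-1.92241496e-01  4.22307261e-01  1.66829051e+00 -4.44089210e-16
  1.05099488e+00  1.16562466e+00]
above 2.48 [579.5 -25.9 120.2] F [ 1.2 -1.   0.1] g 85.1
25.0
False
down 3.11 [579.8 -25.3  48.4] F [ 1.  -0.4  1. ] g 85.5
```

View pics/sq.png

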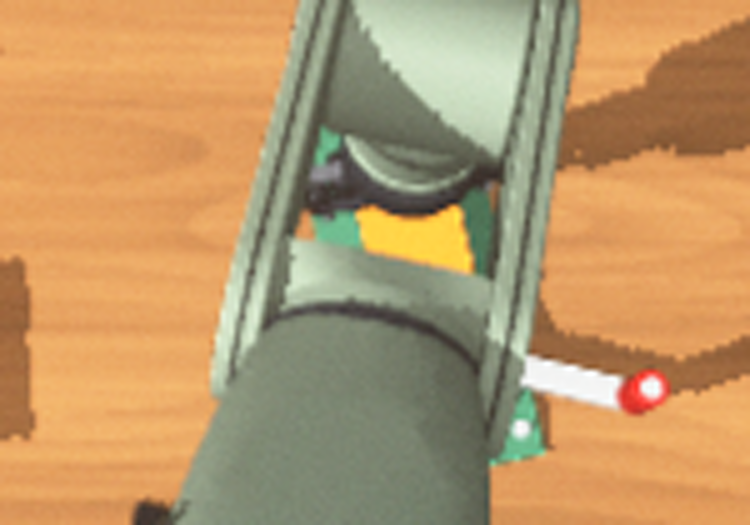

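The arm hides most of the jig, so only part of the blank (420,230) and the knob (643,390) show. The sideways clearance looks fine, so I'll square the lower blank and then pick up the separator.

```bash
sed -i 's/deg2rad(12.2)/deg2rad(12.4)/' h.py; python3 - <<'E'
from h import *
p=J(-3,0)
ctrl.move_l(P3(p,47),rot(YAW))
ctrl.gripper_to(58,20); st('closed'); 
ctrl.gripper_to(74); 
ctrl.move_l(P3(p,110),vel=250); s=st('up')
q=np.array([479.5,256.2]); y=np.deg2rad(3.2)
ctrl.gripper_to(85)
ctrl.move_ptp(P3(q,90),rot(y)); st('above sep')
im,d=grab('top'); r=analyse(im,d); print('low',rect(r['P'],r['low']))
im,d=grab('scene'); save(cv2.resize(im[120:260,190:390],None,fx=4,fy=4,interpolation=cv2.INTER_CUBIC),'sc1.png')
print(ctrl.move_l(P3(q,45),vel=150,threshold=8)); st('down sep')
ctrl.gripper_to(55,25); st('grip sep')
ctrl.move_l(P3(q,130),vel=150); st('lift')
im,d=grab('scene'); save(cv2.resize(im[80:260,190:420],None,fx=3.4,fy=3.4,interpolation=cv2.INTER_CUBIC),'sc2.png')
E
```

```text
closed 3.8 [579.2 -24.9  47. ] F [0.3 0.2 0.3] g 58.0
up 4.51 [580.5 -25.2 111.8] F [ 0.5  0.1 -0.3] g 73.8
above sep 5.93 [480.2 255.6  90.1] F [0.8 0.3 0.7] g 84.6
low (array([578.6, -26.6]), array([578.5, -26.8]), 107.6, 59.1, 13.4, np.float64(39.2), np.int64(674))
False
down sep 6.48 [479.5 255.6  44.6] F [-0.1 -0.2 -0.2] g 85.1
grip sep 6.89 [480.  256.4  45.7] F [-1.1 -1.1  0.3] g 54.8
lift 7.61 [478.8 256.  129.3] F [ 0.6  0.3 -0.4] g 55.4
```

View pics/sc2.png

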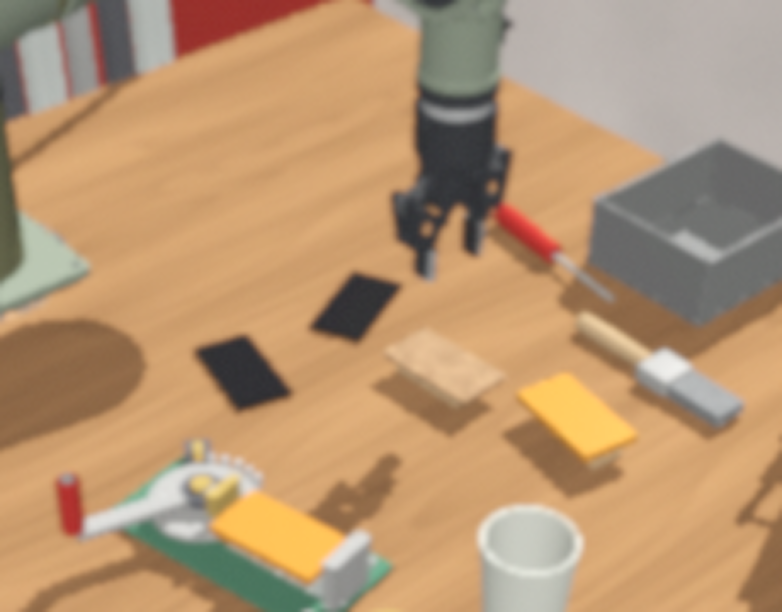

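The fingers closed above the cork, which still lies on its bearer at (445,365). At this opening the tips stand about 6 mm farther back than the shut value, so I'll retry lower.

```bash
python3 - <<'E'
from h import *
q=np.array([479.5,256.2]); y=np.deg2rad(3.2)
ctrl.gripper_to(85)
print(ctrl.move_l(P3(q,38),rot(y),vel=200,threshold=8)); st('down sep')
ctrl.gripper_to(52,25); s=st('grip sep')
if s['grip_width']<57:
    ctrl.gripper_to(85); ctrl.move_l(P3(q,34),vel=100,threshold=8); ctrl.gripper_to(52,25); s=st('grip2')
ctrl.move_l(P3(q,110),vel=150); st('lift')
im,d=grab('scene'); save(cv2.resize(im[80:260,190:420],None,fx=3.4,fy=3.4,interpolation=cv2.INTER_CUBIC),'sc3.png')
E
```

```text
False
down sep 8.68 [480.  256.4  38.4] F [-0.2 -0.   0.2] g 84.9
grip sep 9.1 [479.9 256.4  38.7] F [ 1.1  0.1 -0.9] g 52.1
grip2 10.21 [479.5 256.2  34.1] F [ 0.5 -0.4 -0.7] g 52.1
lift 10.87 [479.  256.  109.5] F [-1.  -0.4  0.5] g 52.1
```

View pics/sc3.png

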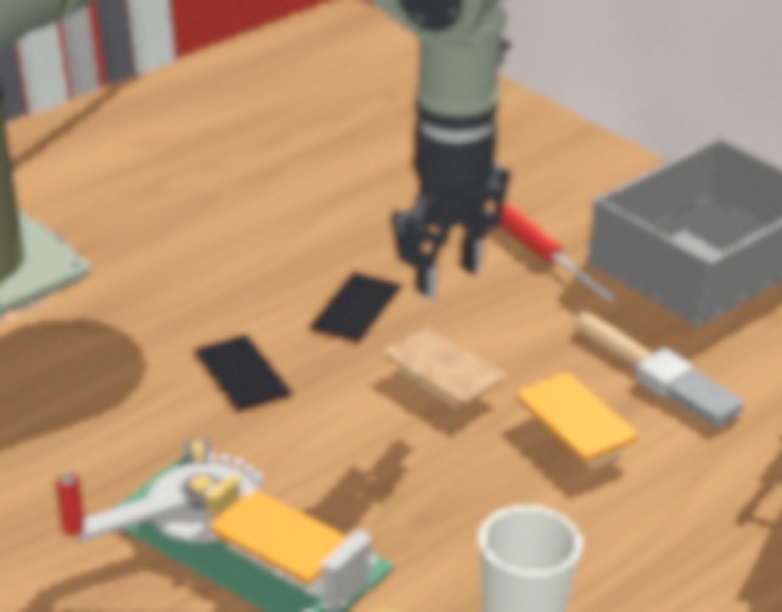

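```bash
python3 - <<'E'
from h import *
f=lambda X:((proj('scene',X)-[190,80])*3.4).round(0).tolist()
print('sheet ctr',f([479.5,256.2,26]))
for z in (109,103,97,91,85):
    print(z,f([[479,256-26,z],[479,256+26,z]]))
fr=np.load('pics/scene.npz'); P=cloud('scene',fr['im'],fr['d'])
for cu,cv in [(430,285),(430,293),(475,262),(475,270),(470,255),(432,278)]:
    u=round(190+cu/3.4);v=round(80+cv/3.4); print(cu,cv,P[v,u].round(0),fr['im'][v,u])
m=(abs(P[...,0]-479)<40)&(abs(P[...,1]-256)<60)&(P[...,2]>50)&(P[...,2]<130)
ys,xs=np.nonzero(m); Q=P[m]; o=Q[:,2].argsort()[:15]; print(Q[o].round(0).tolist())
E
```

```text
sheet ctr [[443.0, 360.0]]
109 [[425.0, 301.0], [466.0, 280.0]]
103 [[425.0, 306.0], [465.0, 285.0]]
97 [[425.0, 311.0], [465.0, 291.0]]
91 [[425.0, 316.0], [465.0, 296.0]]
85 [[424.0, 321.0], [464.0, 301.0]]
430 285 [489. 224. 134.] [124 123 122]
430 293 [490. 224. 127.] [139 132 129]
475 262 [487. 287. 132.] [136 118 106]
475 270 [491. 282. 129.] [160 132 111]
470 255 [482. 282. 139.] [55 55 55]
432 278 [489. 228. 140.] [150 139 132]
[[483.0, 230.0, 113.0], [471.0, 285.0, 117.0], [474.0, 225.0, 118.0], [466.0, 285.0, 118.0], [475.0, 286.0, 119.0], [469.0, 286.0, 120.0], [484.0, 225.0, 120.0], [486.0, 227.0, 120.0], [483.0, 282.0, 120.0], [492.0, 231.0, 121.0], [486.0, 284.0, 121.0], [474.0, 286.0, 122.0], [481.0, 284.0, 123.0], [473.0, 221.0, 123.0], [488.0, 229.0, 124.0]]
```

```bash
python3 - <<'E'
from h import *
fr=np.load('pics/scene.npz'); P=cloud('scene',fr['im'],fr['d'])
for cu,cv in [(443,362),(575,410),(270,540),(100,250)]:
    u=round(190+cu/3.4);v=round(80+cv/3.4); print(cu,cv,P[v,u].round(1))
q=np.array([479.5,256.2]); y=np.deg2rad(3.2)
ctrl.gripper_to(85)
ctrl.move_l(P3(q,36),rot(y),vel=200,threshold=8); st('36')
print(ctrl.move_l(P3(q,8),vel=40,threshold=5)); st('low')
im,d=grab('scene'); save(cv2.resize(im[120:230,260:400],None,fx=5.4,fy=5.4,interpolation=cv2.INTER_CUBIC),'sc4.png')
E
```

```text
443 362 [477.2 257.7  23.8]
575 410 [621.4 293.7  29.9]
270 540 [582.5 -41.   37.8]
100 250 [ 56.5 130.2  -8. ]
36 11.87 [479.6 256.2  36. ] F [-0.   0.3  0.2] g 84.7
False
low 12.72 [479.6 256.3   8. ] F [ 0.8 -0.7 -0.6] g 84.7
```

View pics/sc4.png

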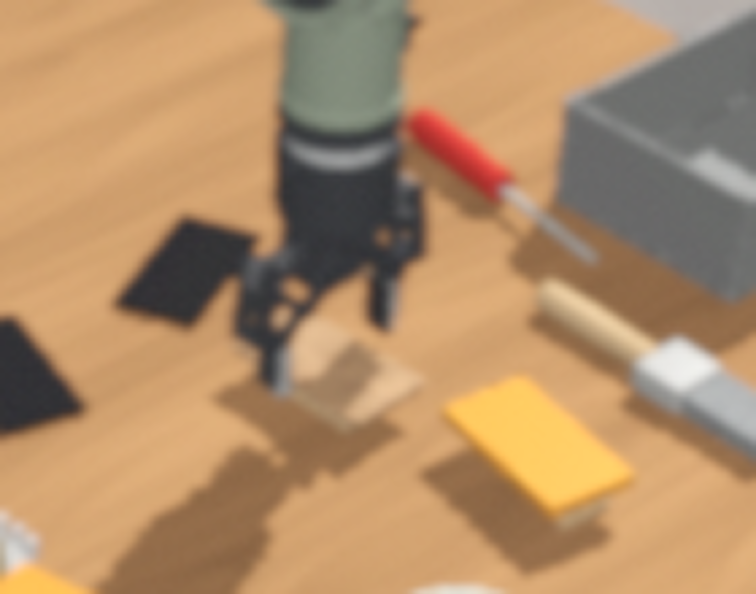

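```bash
python3 - <<'E'
from h import *
fr=np.load('pics/scene.npz'); P=cloud('scene',fr['im'],fr['d'])
for cu,cv in [(276,386),(278,378),(270,370),(386,325),(386,315),(380,300)]:
    u=round(260+cu/5.4-.4);v=round(120+cv/5.4-.4); print(cu,cv,P[v,u].round(1),fr['im'][v,u])
print(sensors.read_state()['q'])
E
```

```text
276 386 [487.1 208.2  33.2] [120 118 117]
278 378 [487.4 207.8  37.8] [109 108 109]
270 370 [484.  206.1  44.8] [69 70 72]
386 325 [482.2 303.   29.9] [121 100  85]
386 315 [480.  304.6  36.3] [87 81 77]
380 300 [478.3 300.7  49.6] [55 52 54]
[ 3.31477298e-01  4.21105609e-01  1.77247096e+00 -4.02715970e-05
  9.47517910e-01  1.84639666e+00]
```

The picture shows the open tips at about z=27 with the TCP reported at 8. So the real tips sit roughly 25 mm higher than the stated offset. I'll use the measured offset and pin it down by touching the bench under the force guard.

```bash
python3 - <<'E'
from h import *
q=np.array([479.5,256.2])
try: print(ctrl.move_l(P3(q,-25),vel=40,threshold=5)); s=st('touch')
except Exception as e: print(repr(e)); s=st()
E
```

```text
True
touch 13.42 [479.1 256.  -18.9] F [-0.3 -1.   5.6] g 85.2
```

```bash
python3 - <<'E'
from h import *
q=np.array([479.5,256.2])
for z in (13,10,7,4):
    ctrl.gripper_to(72); ctrl.move_l(P3(q,z),vel=60); ctrl.gripper_to(54,25); s=st(f'z{z}')
    if s['grip_width']>57: break
if s['grip_width']>57:
    ctrl.move_l(P3(q,90),vel=120); st('lift')
    im,d=grab('scene'); save(cv2.resize(im[120:230,260:400],None,fx=5.4,fy=5.4,interpolation=cv2.INTER_CUBIC),'sc5.png')
E
```

```text
z13 14.67 [479.1 256.1  12.7] F [-0.8  0.4  1.7] g 58.8
lift 15.46 [478.8 255.9  89.3] F [-0.3 -1.2 -0.8] g 58.6
```

View pics/sc5.png

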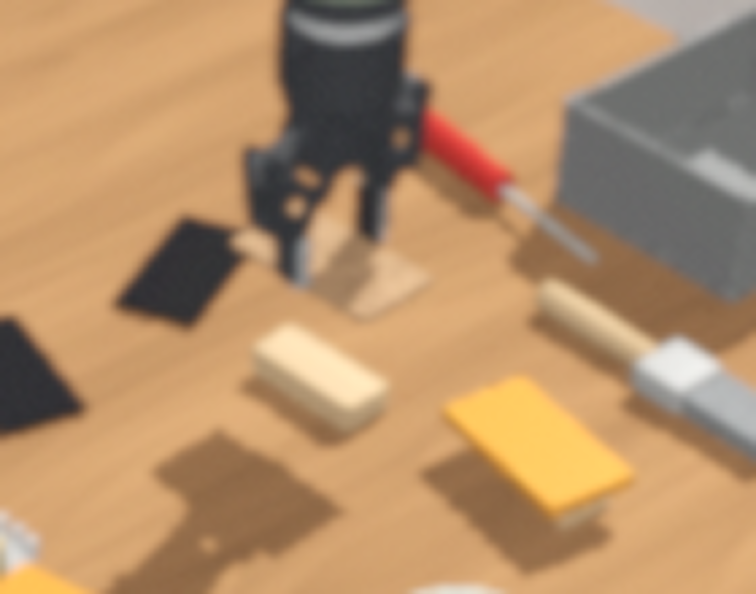

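The cork is held level above its empty bearer (320,375). Next I'll place it, then square it with the lower blank using the pads.

```bash
python3 - <<'E'
from h import *
p=J(-3,-1)
q=np.array([479.5,256.2])
ctrl.move_ptp(P3(p,75),rot(YAW)); st('above')
ctrl.move_l(P3(p,38),vel=100,threshold=10)
h=ctrl.move_l(P3(p,31),vel=25,threshold=4); st(f'contact {h}')
ctrl.gripper_to(70); st('rel')
h=ctrl.move_l(P3(p,22),vel=80,threshold=8); st(f'low {h}')
ctrl.gripper_to(56,25); st('squeeze')
ctrl.gripper_to(72)
ctrl.move_l(P3(p,80),vel=200); st('up')
t=np.array([619.6,296.0]); y=np.deg2rad(-9.6)
ctrl.gripper_to(85)
ctrl.move_ptp(P3(t,60),rot(y)); st('above top blank')
im,d=grab('top'); r=analyse(im,d); P=r['P']
m=(abs(P[...,0]-579)<75)&(abs(P[...,1]+26)<50)&(P[...,2]>41)&(P[...,2]<50); print('sep now',rect(P,m))
print('amber vis',(r['low']).sum())
save(cv2.resize(im[165:270,230:380],None,fx=5,fy=5,interpolation=cv2.INTER_CUBIC),'pl.png')
E
```

```text
above 16.66 [579.  -24.9  74.6] F [-0.7  1.3 -0.8] g 58.8
contact True 17.49 [580.7 -26.1  32.8] F [-0.1 -0.6  3.8] g 58.8
rel 17.77 [579.1 -25.7  31.1] F [0.3 0.7 0.6] g 70.1
low False 18.03 [578.3 -25.7  20.7] F [-0.1 -0.6  0.3] g 70.0
squeeze 18.27 [579.2 -25.8  21.7] F [ 0.1 -0.9 -1.5] g 58.8
up 19.0 [580.2 -26.   81. ] F [0.5 0.3 1. ] g 72.2
above top blank 20.52 [619.8 294.9  59.8] F [ 0.1 -0.5  0.2] g 85.1
sep now (array([571.6, -26.2]), array([579.1, -24.3]), 143.1, 60.1, 12.5, np.float64(45.0), np.int64(734))
amber vis 0
```

View pics/pl.png

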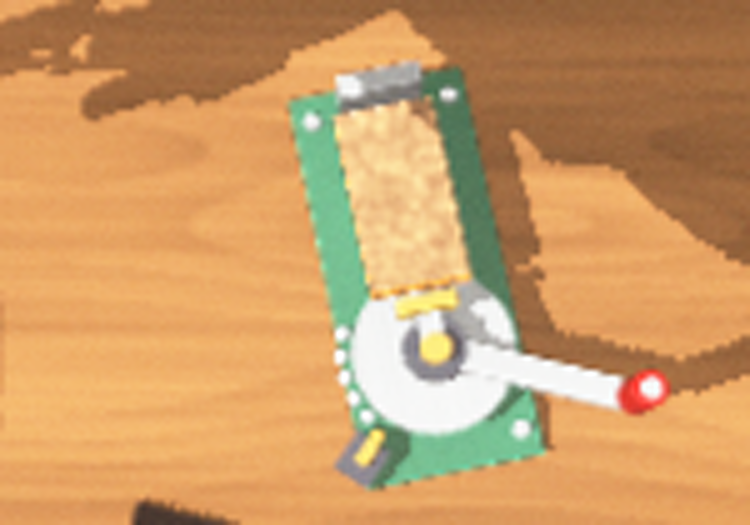

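The cork lies squarely on the lower blank, centred at (405,200). A thin amber strip shows at the pusher end (420,290), and the pusher will take that up. Contact came at the predicted height. Now the top blank.

```bash
python3 - <<'E'
from h import *
t=np.array([619.6,296.0])
h=ctrl.move_l(P3(t,12),vel=120,threshold=8); st(f'down {h}')
ctrl.gripper_to(54,40); s=st('grip')
if s['grip_width']<57: raise SystemExit('miss')
zg=s['eef_pos'][2]
ctrl.move_l(P3(t,90),vel=150); s=st('lift')
p=J(-3.5,-1)
ctrl.move_ptp(P3(p,80),rot(YAW)); s=st('above')
if s['grip_width']<57: raise SystemExit('lost')
ctrl.move_l(P3(p,44),vel=100,threshold=12); st()
h=ctrl.move_l(P3(p,36),vel=20,threshold=4); s=st(f'contact {h}')
if not h: raise SystemExit('no contact')
ctrl.gripper_to(70); st('rel')
h=ctrl.move_l(P3(p,24),vel=80,threshold=8); st(f'low {h}')
ctrl.gripper_to(56,25); st('squeeze')
ctrl.gripper_to(72)
ctrl.move_l(P3(p,100),vel=200); st('up')
k=np.array([463.3,-162.0]); psi=YAW-0.436+np.pi/2
ctrl.gripper_to(60)
print(ctrl.solve_ik(P3(k,130),rot(psi)))
ctrl.move_ptp(P3(k,130),rot(psi)); st('above knob')
im,d=grab('scene'); save(cv2.resize(im[170:290,180:330],None,fx=5,fy=5,interpolation=cv2.INTER_CUBIC),'st.png')
E
```

```text
down False 21.12 [619.5 295.5  11.6] F [0.  0.8 0.4] g 85.0
grip 21.48 [621.  296.4  13.8] F [ 0.5 -0.1  3.2] g 58.4
lift 22.15 [618.6 295.7  88.9] F [ 0.  -0.3 -2.6] g 58.7
above 23.38 [579.  -25.3  79.6] F [-0.3  0.1 -2.1] g 58.4
 23.89 [578.8 -25.5  43.5] F [ 0.3 -0.7 -2.1] g 58.1
contact True 24.23 [580.2 -26.2  39.8] F [-0.1 -0.5  4. ] g 58.3
rel 24.51 [578.3 -25.8  37.8] F [0.3 0.  0.3] g 69.7
low False 24.83 [577.8 -25.8  22.6] F [ 0.6 -0.5  0.7] g 70.1
squeeze 25.07 [578.7 -26.   23.6] F [ 0.9  0.5 -3.1] g 59.7
up 25.89 [578.9 -26.  100. ] F [-1.   0.2  0.1] g 72.2
[-5.12921754e-01  1.32374677e-01  1.83982503e+00 -4.44089210e-16
  1.16939295e+00 -2.93342582e-01]
above knob 27.48 [ 463.5 -161.9  129.9] F [ 0.9  0.8 -0.4] g 59.9
```

View pics/st.png

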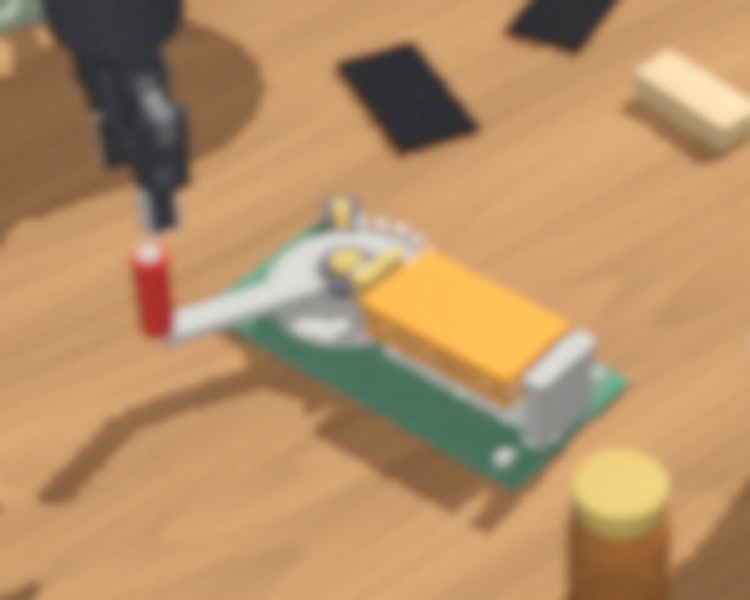

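The stack sits square on the bed between pusher and stop, with amber on cork on amber around (460,330). The tool is above the knob (150,290), so I'll grip it and swing, logging angle and force.

```bash
cat >> h.py <<'E'
PV=J(-95,0)
def kp(th,z):
    a=YAW-np.pi/2-0.436+th; return P3(PV+120*np.array([np.cos(a),np.sin(a)]),z), rot(a+np.pi)
def ang(pos): v=pos[:2]-PV; return np.arctan2(v[1],v[0])-(YAW-np.pi/2-0.436), np.hypot(*v)
def lst(tag):
    s=sensors.read_state(); a,r=ang(s['eef_pos']); b=a+YAW-np.pi/2-.436; t=np.array([-np.sin(b),np.cos(b)])
    print(tag,round(s['t'],2),'ang',a.round(3),'r',r.round(1),'Ft',(s['force'][:2]@t).round(1),'F',s['force'].round(1),'g',round(s['grip_width'],1)); return a
E
python3 - <<'E'
from h import *
Z=46
p,R=kp(0,Z); print(p, sensors.read_state()['eef_rot'].round(2).tolist(), R.round(2).tolist())
R=rot(YAW-0.436+np.pi/2)
ctrl.gripper_to(55)
ctrl.move_l(P3(p[:2],120),R,vel=100)
h=ctrl.move_l(p,vel=120,threshold=8); st(f'down {h}')
if h: raise SystemExit
ctrl.gripper_to(12,60); s=st('grip'); lst('')
if s['grip_width']<15: raise SystemExit('miss')
for th in (.1,.2,.3,.4,.5,.6):
    q,_=kp(th,Z); ctrl.move_l(q,rot(YAW-0.436+np.pi/2+th),vel=50); lst(th)
im,d=grab('scene'); save(cv2.resize(im[170:290,180:330],None,fx=5,fy=5,interpolation=cv2.INTER_CUBIC),'lv.png')
E
```

```text
[ 463.27786321 -161.81856007   46.        ] [[0.22, 0.98, -0.0], [0.98, -0.22, 0.0], [0.0, -0.0, -1.0]] [[0.22, 0.98, 0.0], [0.98, -0.22, 0.0], [0.0, 0.0, -1.0]]
down False 28.77 [ 463.9 -162.2   46.6] F [0.3 0.5 0.2] g 54.9
grip 29.17 [ 464.1 -162.3   47. ] F [ 0.5 -0.   4.3] g 20.8
 29.17 ang 0.008 r 120.3 Ft 0.5 F [ 0.5 -0.   4.3] g 20.8
0.1 29.56 ang 0.086 r 120.4 Ft -9.8 F [-9.9 -0.3 13. ] g 20.5
0.2 29.95 ang 0.174 r 120.5 Ft -10.7 F [-10.8  -1.2  13.5] g 20.7
0.3 30.34 ang 0.292 r 120.6 Ft -5.9 F [-5.8 -1.5  9.9] g 20.4
0.4 30.73 ang 0.37 r 120.6 Ft -13.3 F [-12.9  -3.5  14.3] g 20.9
0.5 31.12 ang 0.488 r 120.8 Ft -6.2 F [-5.9 -1.8  9.6] g 20.6
0.6 31.52 ang 0.581 r 120.8 Ft -9.1 F [-8.2 -3.9 10.8] g 20.4
```

View pics/lv.png

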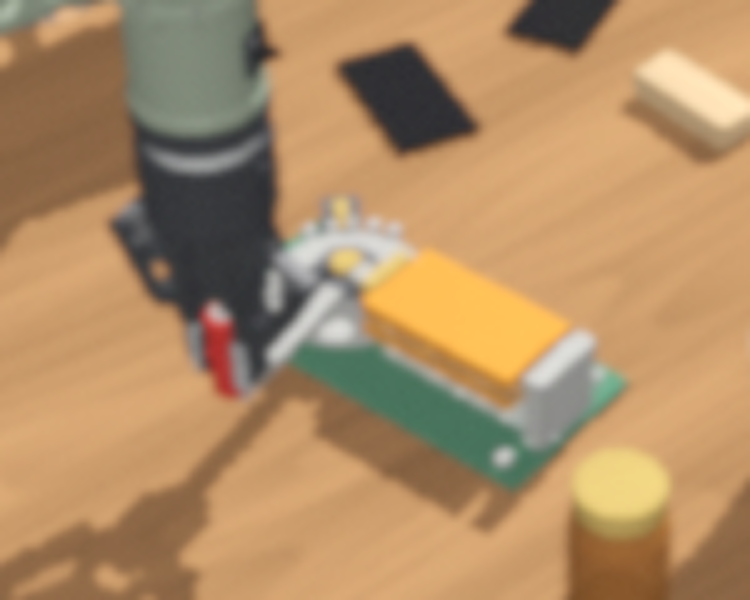

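The knob (220,350) is held between the pads and the force log shows two clicks so far. Continuing to four.

```bash
python3 - <<'E'
from h import *
Z=46
for th in (.7,.8,.9,.98,1.04):
    q,_=kp(th,Z); ctrl.move_l(q,rot(YAW-0.436+np.pi/2+th),vel=45); a=lst(th)
ctrl.hold(0.5); a=lst('held')
im,d=grab('scene'); save(cv2.resize(im[170:290,180:330],None,fx=5,fy=5,interpolation=cv2.INTER_CUBIC),'fin.png')
im,d=grab('top'); P=cloud('top',im,d); hsv=cv2.cvtColor(im,cv2.COLOR_RGB2HSV)
m=(abs(hsv[...,0].astype(int)-22)<4)&(hsv[...,1]>165)&(P[...,2]>51)&(P[...,2]<60)&(P[...,0]>525)&(P[...,0]<660)&(abs(P[...,1]+26)<50)
print('top blank visible',rect(P,m))
E
```

```text
0.7 31.98 ang 0.673 r 120.9 Ft -9.8 F [-8.6 -4.7 10.5] g 20.8
0.8 32.4 ang 0.783 r 120.8 Ft -7.7 F [-6.6 -3.9  8.4] g 20.6
0.9 32.82 ang 0.857 r 120.9 Ft -16.6 F [-13.1 -10.3  11.7] g 20.7
0.98 33.18 ang 0.974 r 120.9 Ft -1.5 F [-1.9 -0.1  5.5] g 20.6
1.04 33.49 ang 1.022 r 120.8 Ft -7.1 F [-4.9 -5.1  8.2] g 20.8
held 33.99 ang 1.021 r 120.8 Ft -7.1 F [-4.7 -5.3  7. ] g 20.5
top blank visible (array([583.4, -23.9]), array([584.1, -23. ]), 109.4, 58.6, 12.48, np.float64(55.2), np.int64(671))
```

View pics/fin.png

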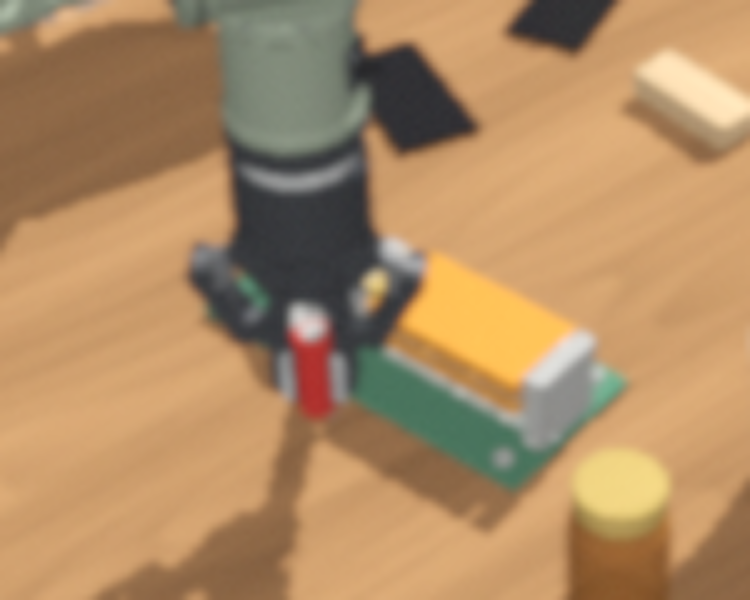

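```bash
python3 -c "
from h import *
lst('pre'); ctrl.finish_job()"
```

```text
pre 34.09 ang 1.021 r 120.8 Ft -7.5 F [-5.4 -5.2  7.6] g 20.8
the job is handed in; nothing more can be done
```

The job is handed in at about 34 s: the stack is built in order and the lever is held at four clicks.

**What I did**
- I laid the cork separator on the lower blank and squared the two with the pads.
- I lowered the second amber blank onto the separator until it touched (4 N change), then squared the stack again.
- I gripped the red knob and swung the lever to 1.02 rad. That is past the fourth click at 0.92 and short of the fifth at 1.16. I left the gripper holding it there.

**Last checks**
- The top blank lies flat: its top is at about 55 mm (expected 56) and its yaw of 12.5° matches the jig's estimated 12.4°.
- The push at the knob dropped after each of the four clicks, least clearly at the third, and holds steady at about 7 N, as expected just past a click.
- The scene picture shows the stack intact between the pusher and the stop.

**What failed or disagreed**
- The fingertips turned out about 30 mm higher than the stated tool offset. My first attempts to square the lower blank and to grip the cork closed on air and moved nothing. A light touch on the bench gave the true height.
- The last squeeze read 59.7 mm against 58.8 mm for the earlier ones, so the sheets may be up to about 1 mm out of line sideways.
- Gripping the knob put up to 14 N of vertical force on the tool. The tips may be touching the lever arm.

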